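# Move the hanging sanding tote to the other hooks

### The arm

A 7-joint arm with a two-finger parallel gripper is mounted at the origin on the work surface. World frame = base frame: x ahead of the robot, y to its left, z up, the work surface at z = 0. Lengths are in m, angles in rad, forces in N, time in s.
With the tool pointing down it reaches from about 0.4 to 0.85 m from the base axis. Payload 10.4 kg.
Tool frame: the origin (TCP) lies at the very end of the fingers, on their centre line; the grasp point (between the pads) lies 19 mm behind it; z points along the fingers, y is the line along which they close (so a half turn about z gives the same grasp; the last joint's range is limited). The gripper opens to 85 mm and grips with 20 to 120 N. Pads are 22 mm wide; open, the fingers measure 114 mm over their backs; the gripper's body (76 mm by 85 mm) begins 54 mm behind the grasp point. The pads swing forward as they close: fully open they stand 13 mm farther back than shut.
Start: joints at [1.099, 0.332, -0.065, 1.46, 0.022, 1.35, -0.088], TCP at [0.271, -0.563, 0.231] pointing down, gripper open.
Joint ranges: [-2.6, 2.6], [-0.5, 2.12], [-1.47, 1.34], [0.16, 2.42], [-1.27, 4.41], [0.06, 2.06], [-2.6, 2.6]. Speed limits (rad/s): [2.22, 2.22, 2.79, 2.79, 3.14, 3.14, 3.14].

### API

Orientations are given as a unit quaternion [x, y, z, w].
In Python, from workcell import * gives the robot as it stands.
- The arm moves only by the tool step_arm, never from a script. Its argument "commands" is one flat list of numbers, 7 for each row, row after row: the finger opening in mm, from 0 to 85.4, then the shift along the world's x, y, z as a fraction of full scale, then the turn, a rotation vector about the world's x, y, z as a fraction of full scale. A call has exactly 10 rows; each row is the pose to reach, as a shift and turn from the pose commanded when the call began, turning the shorter way round; what a row does not reach only later rows make up. Full scale, the value 1, is 0.6 m for a shift and pi rad for a turn. A row lasts 1/8 s, in which the tool goes at most 62.5 mm and 10.7 degrees, less where a joint would pass 70% of its speed; a pose out of reach is approached as far as the arm can. A call with a number of a shift or a turn outside -1 to 1 is refused whole. A call with a gripper value outside its range is refused whole. The fingers move at their own pace and stop on an object; "squeeze" is the grip in N (left out, the last holds). Time passes only in rows, so rows that repeat a pose let the fingers close, or fill a call up. It gives the time, the measured TCP pose, the force, the opening and the grip force at its end, in the units of the state.
- get_obs(): the state, without advancing time (a new reading comes with each control period).
- camera(name): name is "scene" or "side" or "wrist"; returns the picture (400x640x3 uint8, red, green, blue); there is no depth.
- camera_params(name): a dict with "mtx" (3x3 intrinsics, pixels), "extrinsics" (4x4, takes a point from world to camera coordinates); the wrist camera has in their place "tool_from_camera" (4x4, takes a point from camera to tool coordinates, whose origin is the TCP and whose axes are the flange's). Camera axes: x right, y down, z forward; pixel columns grow to the right and rows downward; lengths in m; the calibration is good to about 2 mm. A picture is of the moment at which its call begins: read the wrist's pose just before it. camera_params takes no time and is no camera call.
- hand_in(): hands the job in; it is judged then, once.
The state is a dict: "clock": time; "joint_pos": joint angles; "joint_velocities": joint speeds; "tau": joint torques, N m; "position": TCP position; "ee_rot": TCP orientation; "ft_force": force on the tool from outside, world axes, zero at the start; "torque": the same for the moment, N m; "grip_width": opening from 0.0 (shut) to 1.0 (fully open); "grasp_force": force on a finger pad.
Only numpy, scipy, OpenCV 4.12 (cv2) and the standard library are available. Lean on these libraries where they do the work, as an engineer would, in place of code of your own. Each camera call takes 0.05 s, during which the arm holds its last target. There are 200 camera calls.

### The job

First swing the red turn-button aside, so that it no longer bars the hooks on the light-wood hanger. Then lift the plywood tote by its dowel handle off the hooks of the dark-wood hanger and hang it on the hooks of the light-wood hanger, keeping it level all the way, never setting it down, and with both sanding drums still standing in it. Do not knock the tote against the sleeve rack or shift the other things on the bench, and leave the turn-button swung aside.

Things in the scene. Friction and masses are not known exactly. Their poses are not given: they have to be found in the camera images.
- tote: Loose plywood tray, 0.28 to 0.5 kg, 90 (x) by 150 (y) by 45 mm high, 5 mm walls; origin: centre of its underside, z up. At y = +-71.5 mm wooden slats (22 by 7 mm) rise to z = 162; between them a dowel handle, 16 mm thick, 136 long along y, axis at z = 150 mm. It hangs by the handle on hooks at y = +-42 mm. Symmetric: either end may go either way.
- tote_handle (a point): Middle of the tote's dowel handle, on its axis (150 mm above the tote's origin). Free to be grasped here from above, one finger on each side of it in x.
- drum_a: Sanding drum standing loose in the tote: upright brown and black cylinder 38 mm in diameter, 48 mm high, with a thin 16 mm stub on top; 50 g. Origin: centre of its underside, z up. It starts near y = -36 mm in the tote's frame.
- drum_b: The second, identical sanding drum, starting near y = +36 mm in the tote's frame.
- hanger_from: Fixed hanger where the tote starts: dark-wood foot (100 by 140 by 18 mm, centred at x = +85), front -x, origin on the table below the seat. 8 mm round bars: posts at x = +90, y = +-42 up to z = 212 and a crossbar there; from each post a hook bar runs forward at z = 212 to x = +28, down to a V at x = 0 (z = 190), up to an open tip at x = -26 (z = 210 mm).
- seat_from (a point): Middle of the handle's axis when seated in the V of the dark hooks, 205 mm above the table. To come free the handle rises 25 mm or more (not over 60, the tray is under the bars), then the tote goes out forward (hanger's -x) by at least 85 mm; only then can it go higher.
- hanger_to: Fixed hanger to which the tote must go: light-wood foot, same shape and frame as the dark one but with hooks 40 mm higher: V at z = 230, open tips at z = 250, bars and crossbar at z = 252 mm. It carries the red turn-button on its crossbar.
- seat_to (a point): Where the middle of the handle's axis must end, in the V of the light hanger's hooks, 245 mm above the table. The tote must come in from the hanger's front (-x) with the handle about 30 mm above the seat, tray under the bars, then be lowered.
- keeper (a joint): Angle (rad) of the red turn-button, a bar 137 by 22 by 14 mm on a vertical pivot, -1.55 to 1.55. At 0 it points to the hanger's front (-x), over the seat, and bars it; starts within 0.35 of 0. Positive is counter-clockwise from above: free end towards the hanger's -y. Either way will do; well aside from 1.1 on. Light friction (0.06 N m), stays where left.
- keeper_peg (a point): Middle of the wooden peg, 14 mm in diameter, that stands on the button's free end, 110 mm from the pivot, to be pushed sideways. Bar from z = 260 to 274, peg from 274 to 310 mm above the table.
- keeper_pivot (a point): Pivot of the turn-button on the crossbar, 90 mm behind the seat, at mid-thickness of its bar (fixed, 267 mm above the table).
- sleeve_rack: Fixed obstacle: plywood base 100 by 100 by 20 mm with a stack of brown sanding sleeves 72 mm in diameter to z = 151 mm and a dowel end up to z = 170 mm. Origin: centre of its underside.
- glue: Yellow glue bottle, 52 mm in diameter, 165 mm high, bystander standing between the places. Origin: centre of its underside.
- finish_can: Steel can with paper label, 60 mm in diameter, 110 mm high, bystander standing between the places. Origin: centre of its underside.
- wax_tin: Flat brass-coloured tin, 76 mm in diameter, 35 mm high, bystander. Origin: centre of its underside.
- sanding_block: Cork sanding block 110 by 55 by 28 mm, bystander. Origin: centre of its underside.
- screwdriver: Screwdriver lying on the bench to the left, bystander.
- brush: Brush lying on the bench to the right, bystander.
There are look-alikes about, which are no part of the job. What is shaped like the hanger_from but turquoise is not meant. What is shaped like the tote but green is not meant.

How it is judged:
By the outcome, as a careful person would: the job done as asked, in the order asked, and still so for the second after the job is handed in, with the robot touching nothing.
It also fails if it takes over 72 s, if anything falls off the work surface, if the arm or the gripper's body presses on something with over 40 N, if the wrist force passes 120 N, or if a joint passes its speed limit or range.

## Working session

There is one attempt and no reset: what is moved stays moved. The work goes in short steps, Python scripts to look and compute and a tool call to move; the robot and the scene stay as the last step left them, time stands still between calls to the robot, and variables do not carry over. Pictures are saved under pics/ and viewed, at most 10 in all, crops included, and the job is handed in when it is done.

Besides the shell and the picture viewer there is one more tool, called after "Call:" as name(argument=value, ...), one argument or row to a line, values as JSON. step_arm: Moves the arm, as the interface text tells. Its arguments: {"type":"object","properties":{"commands":{"type":"array","items":{"type":"number"}},"squeeze":{"type":"number"}},"required":["commands"]}

```bash
mkdir -p pics; python3 - <<'E'
from workcell import *
import cv2,numpy as np
o=get_obs();print(o)
for n in("scene","side"):
    im=camera(n);cv2.imwrite(f"pics/{n}0.png",im[:,:,::-1]);p=camera_params(n);print(n,np.array(p["mtx"]).tolist(),np.round(p["extrinsics"],4).tolist())
print(camera_params("wrist"))
E
```

```text
{'clock': 0.0, 'joint_pos': array([ 1.09937979,  0.33287906, -0.06472659,  1.46098771,  0.02163412,
        1.34988611, -0.08848874]), 'joint_velocities': array([-0.00087082,  0.00036611, -0.00014291,  0.00116613,  0.00144783,
       -0.00130456, -0.00010194]), 'tau': array([-5.79348907e-04, -6.25443435e+01,  4.91358095e-02, -3.91604948e+01,
        1.61987019e-02,  1.01132621e-02,  3.45748117e-05]), 'position': array([ 0.27101557, -0.5627485 ,  0.23048937]), 'ee_rot': array([ 9.74918366e-01,  2.22561553e-01, -2.08101127e-04, -7.01432302e-04]), 'ft_force': array([ 0.00514307,  0.8067455 , -0.3006341 ]), 'torque': array([-0.05261964, -0.00731112,  0.01271053]), 'grasp_force': 0.0, 'grip_width': 1.0008759565631828}
scene [[367.1760733494471, 0.0, 321.5514423495248], [0.0, 367.1760733494471, 200.22935996523228], [0.0, 0.0, 1.0]] [[0.4295, 0.9028, 0.0211, -0.1666], [0.5628, -0.2493, -0.7881, -0.095], [-0.7063, 0.3504, -0.6152, 1.5882], [0.0, 0.0, 0.0, 1.0]]
side [[430.2467912425029, 0.0, 321.136386259306], [0.0, 430.2467912425029, 195.71684875986207], [0.0, 0.0, 1.0]] [[-0.9938, -0.1106, 0.006, 0.4256], [-0.0865, 0.7413, -0.6656, 0.1542], [0.0692, -0.662, -0.7463, 1.5632], [0.0, 0.0, 0.0, 1.0]]
{'mtx': array([[312.78433096,   0.        , 318.6166338 ],
       [  0.        , 312.78433096, 195.47310814],
       [  0.        ,   0.        ,   1.        ]]), 'tool_from_camera': array([[-1.52728977e-03, -9.65122666e-01, -2.61793636e-01,
         6.53868215e-02],
       [ 9.99998715e-01, -1.34630629e-03, -8.70674686e-04,
        -9.75423024e-04],
       [ 4.87853455e-04, -2.61794629e-01,  9.65123481e-01,
        -1.42432568e-01],
       [ 0.00000000e+00,  0.00000000e+00,  0.00000000e+00,
         1.00000000e+00]])}
```

View pics/scene0.png

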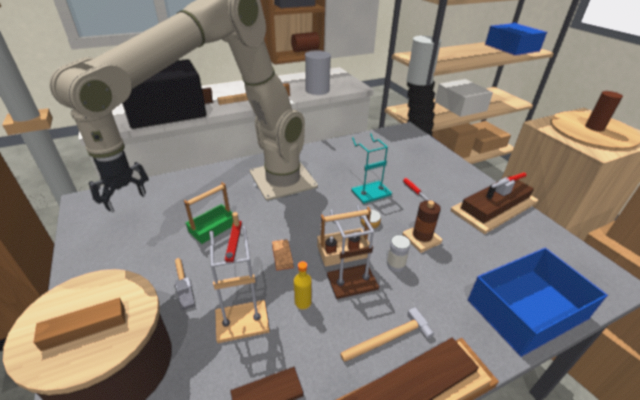

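View pics/side0.png

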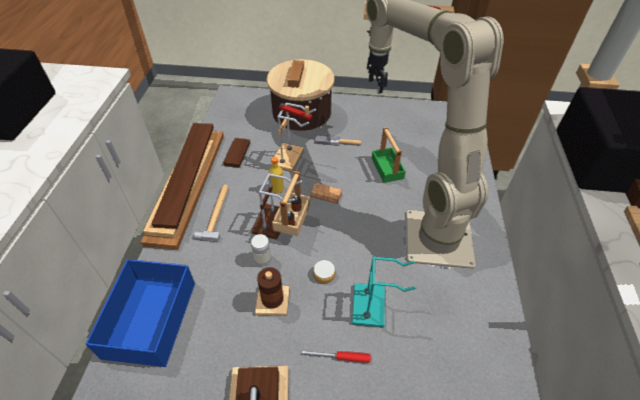

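Scene: the light hanger is at about (240,280) with its red button at (234,242). The dark hanger with the tote is at about (347,250). Side: light hanger (287,140), tote (292,205). Next I'll zoom in for measuring.

```bash
python3 - <<'E'
import cv2
a=cv2.imread("pics/scene0.png")[190:350,190:400];b=cv2.imread("pics/side0.png")[95:245,235:335]
cv2.imwrite("pics/ca.png",cv2.resize(a,None,fx=3.75,fy=3.75,interpolation=cv2.INTER_CUBIC))
cv2.imwrite("pics/cb.png",cv2.resize(b,None,fx=4,fy=4,interpolation=cv2.INTER_CUBIC))
E
```

```text
(no output)
```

View pics/ca.png

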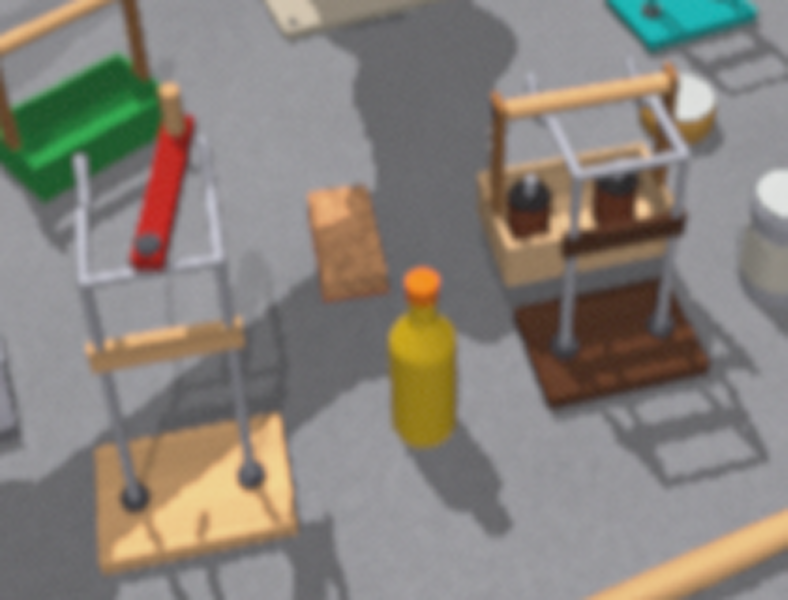

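View pics/cb.png

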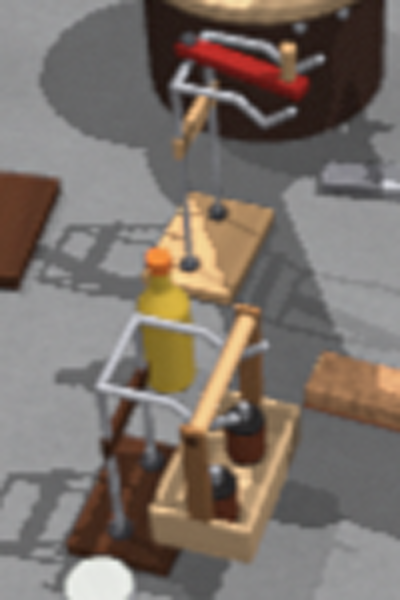

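Scene crop: handle ends (502,104) and (668,82), peg top (170,90), pivot bolt (148,243). Light posts' feet are at (134,497) and (251,476), dark posts' feet at (565,347) and (661,326). The side crop shows the same items.

```bash
cat > h.py <<'E'
from workcell import *
import numpy as np,cv2
def ray(n,px):
    p=camera_params(n);E=np.array(p["extrinsics"]);R,t=E[:3,:3],E[:3,3]
    d=R.T@np.linalg.inv(p["mtx"])@np.array([px[0],px[1],1.]);return -R.T@t,d/np.linalg.norm(d)
def pl(n,px,z):
    c,d=ray(n,px);return c+d*(z-c[2])/d[2]
S=lambda x,y,z:pl("scene",(x/3.75+190-.37,y/3.75+190-.37),z)
D=lambda x,y,z:pl("side",(x/4+235-.37,y/4+95-.37),z)
E
python3 - <<'E'
from h import *
np.set_printoptions(precision=4,suppress=True)
def P(n,*v):print(n,*v)
P("handle S",S(502,104,.205),S(668,82,.205),"D",D(249,316,.205),D(198,430,.205))
P("peg S",S(170,90,.310),"D",D(288,46,.310))
P("pivot S",S(148,243,.274),"D",D(189,41,.274))
def frame(n,F,a,b,z):
    p,q=F(*a,z),F(*b,z);u=(q-p)/np.linalg.norm(q-p);P(n,p,q,"sep",np.linalg.norm((q-p)[:2]),"dir",np.degrees(np.arctan2(u[1],u[0])))
frame("light postfeet S",S,(134,497),(251,476),.02)
frame("light crossbar S",S,(88,278),(220,262),.252)
frame("light crossbar D",D,(178,86),(207,35),.252)
frame("light postfeet D",D,(190,265),(217,213),.02)
frame("dark postfeet S",S,(565,347),(661,326),.02)
frame("dark crossbar S",S,(577,170),(686,155),.212)
frame("dark crossbar D",D,(103,387),(136,320),.212)
frame("dark feet D",D,(121,532),(152,462),.02)
P("light foot",S(95,450,.018),S(282,415,.018),S(297,532,.018),S(105,570,.018))
P("dark foot",S(518,312,.018),S(672,282,.018),S(708,362,.018),S(555,402,.018))
P("glue base",S(424,430,0),"cap",S(422,275,.165)); 
P("hooks tips light S",S(80,160,.25),S(205,140,.25),"D",D(322,60,.25),D(303,112,.25))
P("can",pl("scene",(399,243),.11),"rack top",pl("scene",(428,206),.16),"block",S(347,240,.028))
P("green handle",S(0,50,.16),S(130,0,.16))
E
```

```text
handle S [ 0.5182 -0.0605  0.205 ] [0.548  0.0724 0.205 ] D [ 0.5214 -0.0664  0.205 ] [0.5433 0.0676 0.205 ]
peg S [ 0.5243 -0.3119  0.31  ] D [ 0.5181 -0.3113  0.31  ]
pivot S [ 0.6197 -0.3558  0.274 ] D [ 0.6198 -0.356   0.274 ]
light postfeet S [ 0.6125 -0.3986  0.02  ] [ 0.6309 -0.316   0.02  ] sep 0.08461687799659087 dir 77.45753456709934
light crossbar S [ 0.612  -0.3948  0.252 ] [ 0.6328 -0.3159  0.252 ] sep 0.0815443707818618 dir 75.20712029698915
light crossbar D [ 0.6246 -0.3149  0.252 ] [ 0.6105 -0.397   0.252 ] sep 0.08333779905689616 dir -99.74310774543277
light postfeet D [ 0.6273 -0.3134  0.02  ] [ 0.6122 -0.3966  0.02  ] sep 0.08454818271692452 dir -100.26652420519838
dark postfeet S [ 0.6203 -0.0476  0.02  ] [0.6337 0.0351 0.02  ] sep 0.0838674539046903 dir 80.74941428566015
dark crossbar S [ 0.6146 -0.0461  0.212 ] [0.6335 0.0356 0.212 ] sep 0.08384907493506537 dir 76.94063232577919
dark crossbar D [0.6279 0.0362 0.212 ] [ 0.6156 -0.0435  0.212 ] sep 0.08060483879850498 dir -98.73951540715605
dark feet D [0.6298 0.04   0.02  ] [ 0.6172 -0.0448  0.02  ] sep 0.08580450490091747 dir -98.48139850756621
light foot [ 0.559  -0.4152  0.018 ] [ 0.587  -0.2775  0.018 ] [ 0.6877 -0.3     0.018 ] [ 0.66   -0.4309  0.018 ]
dark foot [ 0.5697 -0.0654  0.018 ] [0.5944 0.0699 0.018 ] [0.6804 0.0516 0.018 ] [ 0.6639 -0.0794  0.018 ]
glue base [ 0.6332 -0.1781  0.    ] cap [ 0.6226 -0.1732  0.165 ]
hooks tips light S [ 0.4997 -0.3759  0.25  ] [ 0.5148 -0.292   0.25  ] D [ 0.4945 -0.3734  0.25  ] [ 0.5027 -0.2928  0.25  ]
can [0.6236 0.1499 0.11  ] rack top [0.5593 0.3    0.16  ] block [ 0.4428 -0.1693  0.028 ]
green handle [ 0.2308 -0.4011  0.16  ] [ 0.2039 -0.2821  0.16  ]
```

Call:
step_arm(
  commands=[0,0,0,0.2167,0,0,0,0,0,0,0.2167,0,0,0.05,0,0.39,0.367,0.2167,0,0,0.299,0,0.39,0.367,0.2167,0,0,0.299,0,0.39,0.367,0.2167,0,0,0.299,0,0.39,0.367,0.2167,0,0,0.299,0,0.39,0.367,0.2167,0,0,0.299,0,0.39,0.367,0.2167,0,0,0.299,0,0.39,0.367,0.2167,0,0,0.299,0,0.39,0.367,0.2167,0,0,0.299],
  squeeze=40,
)

```text
clock: 1.35
position: [0.5039, -0.3447, 0.3612]
ee_rot: [0.77, 0.639, -0.0, 0.0]
ft_force: [0.9, 0.2, 0.6]
grip_width: 0.005
grasp_force: 0.0
```

```bash
cat >> h.py <<'E'
from scipy.spatial.transform import Rotation as Ro
def wpl(px,z,o=None):
    o=o or get_obs();T=np.eye(4);T[:3,:3]=Ro.from_quat(o["ee_rot"]).as_matrix();T[:3,3]=o["position"]
    p=camera_params("wrist");C=T@p["tool_from_camera"];d=C[:3,:3]@np.linalg.inv(p["mtx"])@np.array([px[0],px[1],1.]);c=C[:3,3]
    return c+d*(z-c[2])/d[2]
E
python3 - <<'E'
from h import *
o=get_obs();print(o["clock"],o["position"],o["ee_rot"],o["ft_force"])
im=camera("wrist");cv2.imwrite("pics/w1.png",im[:,:,::-1])
E
```

```text
1.35 [ 0.50388889 -0.3446759   0.36121137] [ 7.69591812e-01  6.38536012e-01 -4.51509078e-04  4.72111854e-06] [0.94618948 0.18148086 0.62504928]
```

View pics/w1.png

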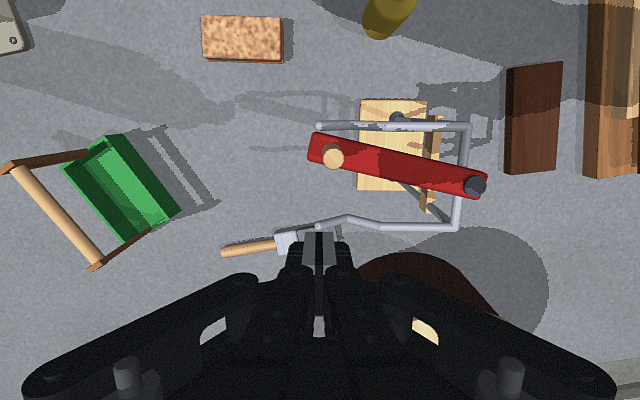

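Wrist: peg top (332,156), pivot bolt (475,186), crossbar (469,127) to (456,227), hook tips (319,126) and (317,226).

```bash
python3 - <<'E'
from h import *
np.set_printoptions(precision=4,suppress=True)
o=get_obs();a=lambda v:np.degrees(np.arctan2(v[1],v[0]))
peg=wpl((332,156),.31,o);piv=wpl((475,186),.278,o);c1=wpl((469,127),.252,o);c2=wpl((456,227),.252,o);t1=wpl((319,126),.25,o);t2=wpl((317,226),.25,o)
print("peg",peg,"piv",piv,np.linalg.norm((peg-piv)[:2]),a(peg-piv));print(c1,c2,a(c1-c2));print(t1,t2,a(t1-t2),a(c1-t1),a(c2-t2))
E
```

```text
peg [ 0.5181 -0.3073  0.31  ] piv [ 0.6188 -0.3536  0.278 ] 0.11083153215990495 155.30578717456507
[ 0.6289 -0.3133  0.252 ] [ 0.6127 -0.3955  0.252 ] 78.86589818820278
[ 0.5131 -0.2907  0.25  ] [ 0.4957 -0.3732  0.25  ] 78.11567040885987 -11.055655516517891 -10.780656893366505
```

Call:
step_arm(
  commands=[0,0,0,-0.07,0,0,0,0,0,0,-0.128,0,0,0,0,0.01,0.026,-0.128,0,0,0,0,0.028,0.071,-0.128,0,0,0,0,0.056,0.111,-0.128,0,0,0,0,0.094,0.142,-0.128,0,0,0,0,0.116,0.153,-0.128,0,0,0,0,0.139,0.162,-0.128,0,0,0,0,0.153,0.166,-0.128,0,0,0,0,0.163,0.167,-0.128,0,0,0],
)

```text
clock: 2.65
position: [0.6033, -0.2431, 0.2845]
ee_rot: [0.769, 0.639, -0.0, -0.0]
ft_force: [-0.5, 1.0, 0.3]
grip_width: 0.003
grasp_force: 0.3
```

Call:
step_arm(
  commands=[0,-0.06,0,0,0,0,0,0,-0.06,0,0.1,0,0,0,0,-0.06,0,0.15,0,0,0,55,-0.1,0.2,0.15,0,0,0,55,-0.117,0.41,0.15,0,0,0,55,-0.117,0.41,0.15,0,0,0,55,-0.117,0.41,0.15,0,0,0,55,-0.117,0.41,0.15,0,0,0,55,-0.117,0.41,0.15,0,0,0,55,-0.117,0.41,0.15,0,0,0],
)

```text
clock: 3.9
position: [0.533, 0.0015, 0.3744]
ee_rot: [0.77, 0.639, -0.0, -0.0]
ft_force: [-0.1, 0.2, -0.0]
grip_width: 0.643
grasp_force: 0.0
```

```bash
python3 - <<'E'
from h import *
o=get_obs();print(o["clock"],o["position"],o["ee_rot"],o["ft_force"])
im=camera("wrist");s=camera("scene")
cv2.imwrite("pics/w2.png",im[:,:,::-1])
c=cv2.resize(s[190:350,190:400],None,fx=2,fy=2)
im=im.copy();im[:320,:0]=0
out=np.zeros((400+200,640,3),np.uint8);out[:400]=im;out[400:]=cv2.resize(s[190:290,190:400],(420,200))[:, :].copy() if 0 else np.pad(cv2.resize(s[190:290,190:400],(420,200)),((0,0),(0,220),(0,0)))
cv2.imwrite("pics/w2s.png",out[:,:,::-1])
E
```

```text
3.9 [0.53303315 0.00148018 0.37437079] [ 7.69528907e-01  6.38611959e-01 -1.59901444e-04 -2.13941943e-05] [-0.12804185  0.20076732 -0.02490818]
```

View pics/w2s.png

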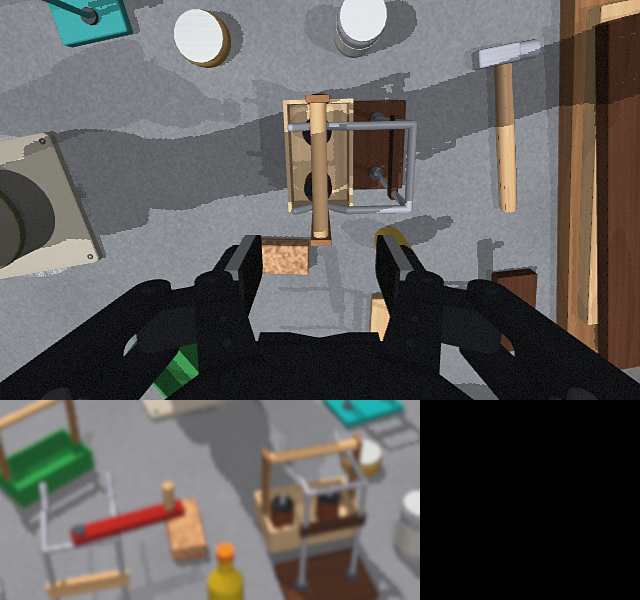

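The button now lies aside, with its peg top at about scene px (274,233). Wrist: the handle runs from (318,103) to (320,238), slat tops (318,97) and (320,243), crossbar (412,124) to (408,209).

```bash
python3 - <<'E'
from h import *
np.set_printoptions(precision=4,suppress=True)
o=get_obs();a=lambda v:np.degrees(np.arctan2(v[1],v[0]))
h1=wpl((318,97),.217,o);h2=wpl((320,242.5),.217,o);print("handle",h1,h2,(h1+h2)/2,np.linalg.norm(h1-h2),a(h1-h2))
h1=wpl((318,103.5),.209,o);h2=wpl((320,237.5),.209,o);print("handle",h1,h2,(h1+h2)/2,np.linalg.norm(h1-h2),a(h1-h2))
c1=wpl((412,124),.212,o);c2=wpl((408,209),.212,o);print(c1,c2,a(c1-c2))
t1=wpl((290,127),.21,o);t2=wpl((291,211),.21,o);print("tips",t1,t2,a(c1-t1),a(c2-t2))
p=pl("scene",(190+168/2,190+85/2),.310);d=p-[.6195,-.355,.31];print("peg",p,np.linalg.norm(d),np.radians(a(d)-168.9))
E
```

```text
handle [0.5456 0.0796 0.217 ] [ 0.5209 -0.0621  0.217 ] [0.5332 0.0087 0.217 ] 0.1437727702688466 80.11375417940384
handle [0.5445 0.0741 0.209 ] [ 0.5213 -0.0599  0.209 ] [0.5329 0.0071 0.209 ] 0.1360397575360425 80.17990083530964
[0.6288 0.0391 0.212 ] [ 0.6156 -0.0445  0.212 ] 81.02150846520699
tips [0.5141 0.0578 0.21  ] [ 0.4974 -0.0251  0.21  ] -9.255945854196051 -9.324600853438996
peg [ 0.6291 -0.2464  0.31  ] 0.10904215390524259 -1.4655228000750298
```

Call:
step_arm(
  commands=[55,0,0.01,-0.1,0,0,0.003,55,0,0.01,-0.2,0,0,0.003,55,0,0.01,-0.28,0,0,0.003,55,0,0.01,-0.314,0,0,0.003,55,0,0.01,-0.314,0,0,0.003,30,0,0.01,-0.314,0,0,0.003,10,0,0.01,-0.314,0,0,0.003,10,0,0.01,-0.314,0,0,0.003,10,0,0.01,-0.314,0,0,0.003,10,0,0.01,-0.314,0,0,0.003],
  squeeze=70,
)

```text
clock: 5.25
position: [0.5347, 0.009, 0.1878]
ee_rot: [0.766, 0.643, 0.002, 0.002]
ft_force: [5.0, -0.5, 1.0]
grip_width: 0.161
grasp_force: 68.1
```

Call:
step_arm(
  commands=[10,0,0,0.01,0,0,0,10,0,0,0.03,0,0,0,10,0,0,0.05,0,0,0,10,0,0,0.063,0,0,0,10,0,0,0.067,0,0,0,10,-0.01,0.002,0.067,0,0,0,10,-0.03,0.005,0.067,0,0,0,10,-0.055,0.009,0.067,0,0,0,10,-0.08,0.013,0.067,0,0,0,10,-0.1,0.016,0.067,0,0,0],
)

```text
clock: 6.5
position: [0.4716, 0.0191, 0.2264]
ee_rot: [0.766, 0.643, -0.0, 0.0]
ft_force: [0.7, -0.9, -5.1]
grip_width: 0.163
grasp_force: 68.4
```

Call:
step_arm(
  commands=[10,-0.02,0.003,0,0,0,0,10,-0.045,0.008,0,0,0,0,10,-0.065,0.011,0,0,0,0,10,-0.078,0.013,0.005,0,0,0,10,-0.081,0.013,0.02,0,0,0,10,-0.081,0.005,0.04,0,0,0,10,-0.081,-0.015,0.055,0,0,0,10,-0.081,-0.045,0.06,0,0,0,10,-0.081,-0.085,0.06,0,0,0,10,-0.081,-0.125,0.06,0,0,0],
)

```text
clock: 7.75
position: [0.4243, -0.0579, 0.2628]
ee_rot: [0.766, 0.643, 0.0, 0.0]
ft_force: [1.4, 0.1, -4.3]
grip_width: 0.16
grasp_force: 68.5
```

Call:
step_arm(
  commands=[10,0,-0.04,0,0,0,-0.001,10,0,-0.085,0,0,0,-0.002,10,0,-0.13,0,0,0,-0.003,10,0,-0.175,0,0,0,-0.004,10,0,-0.22,0,0,0,-0.006,10,0,-0.265,0,0,0,-0.007,10,0,-0.31,0,0,0,-0.007,10,0,-0.35,0,0,0,-0.007,10,0,-0.38,0,0,0,-0.007,10,0,-0.4,0,0,0,-0.007],
)

```text
clock: 9.0
position: [0.4239, -0.2974, 0.2623]
ee_rot: [0.773, 0.634, -0.0, -0.0]
ft_force: [0.5, 0.3, -4.5]
grip_width: 0.162
grasp_force: 68.4
```

```bash
python3 - <<'E'
from h import *
o=get_obs();print(o["clock"],o["position"],o["ee_rot"],o["ft_force"])
im=camera("wrist")
s=camera("scene");d=camera("side")
cv2.imwrite("pics/s3full.png",s[:,:,::-1]);cv2.imwrite("pics/d3full.png",d[:,:,::-1])
out=np.zeros((600,800,3),np.uint8);out[:300,:480]=cv2.resize(im,(480,300))
out[300:,:400]=cv2.resize(s[190:340,170:370],(400,300));out[300:,400:]=cv2.resize(d[90:240,250:450],(400,300))
cv2.imwrite("pics/w3.png",out[:,:,::-1]);cv2.imwrite("pics/w3full.png",im[:,:,::-1])
E
```

```text
9.0 [ 0.4239363  -0.29741874  0.26232455] [ 7.72970992e-01  6.34441354e-01 -3.17832899e-05 -1.12499934e-04] [ 0.54473786  0.29412524 -4.53078263]
```

View pics/w3.png

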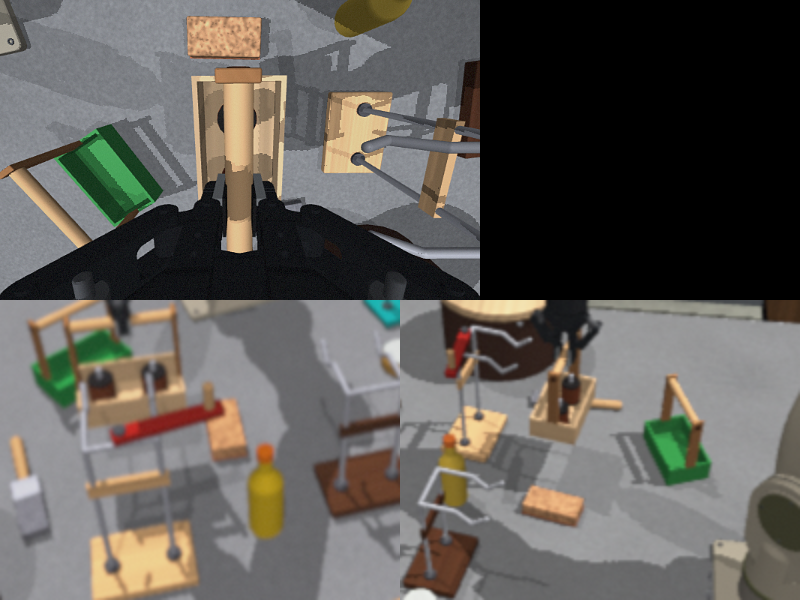

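The tote is level, both drums are standing, and the red button is aside. Slat top is at about (317,99) in the full wrist picture, so the handle is aligned. Now I'll line it up and go in.

Call:
step_arm(
  commands=[10,-0.003,-0.015,0,0,0,0,10,-0.006,-0.03,0,0,0,0,10,0.004,-0.032,0,0,0,0,10,0.024,-0.036,0,0,0,0,10,0.054,-0.042,0,0,0,0,10,0.089,-0.049,0,0,0,0,10,0.124,-0.056,0,0,0,0,10,0.153,-0.061,0,0,0,0,10,0.17,-0.065,0,0,0,0,10,0.1775,-0.066,0,0,0,0],
)

```text
clock: 10.4
position: [0.5314, -0.3355, 0.262]
ee_rot: [0.773, 0.635, 0.0, -0.0]
ft_force: [0.5, -0.8, -5.4]
grip_width: 0.162
grasp_force: 68.5
```

```bash
python3 - <<'E'
from h import *
o=get_obs();print(o["clock"],o["position"],o["ee_rot"],o["ft_force"])
im=camera("wrist");d=camera("side");s=camera("scene")
out=np.zeros((600,800,3),np.uint8);out[:300,:480]=cv2.resize(im,(480,300))
out[300:,:400]=cv2.resize(s[190:340,170:370],(400,300));out[300:,400:]=cv2.resize(d[80:200,230:390],(400,300))
cv2.imwrite("pics/w4.png",out[:,:,::-1])
E
```

```text
10.4 [ 0.53136196 -0.33553983  0.26200935] [ 7.72500138e-01  6.35014552e-01  6.78638765e-05 -2.26948984e-04] [ 0.45417171 -0.7873064  -5.3531493 ]
```

View pics/w4.png

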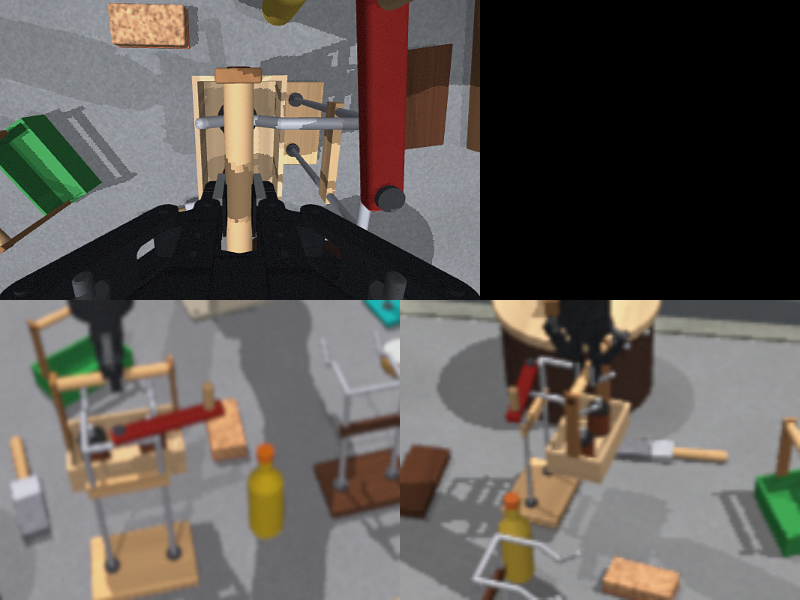

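The handle is over the hooks, within the V span. Now I'll lower it.

Call:
step_arm(
  commands=[10,0,0,-0.008,0,0,0,10,0,0,-0.018,0,0,0,10,0,0,-0.028,0,0,0,10,0,0,-0.037,0,0,0,10,0,0,-0.043,0,0,0,10,0,0,-0.048,0,0,0,10,0,0,-0.052,0,0,0,10,0,0,-0.055,0,0,0,10,0,0,-0.055,0,0,0,10,0,0,-0.055,0,0,0],
)

```text
clock: 11.8
position: [0.5307, -0.3357, 0.2295]
ee_rot: [0.773, 0.635, 0.0, 0.0]
ft_force: [0.3, -0.6, -4.7]
grip_width: 0.161
grasp_force: 68.6
```

Still carrying the weight. Lower in fine steps.

Call:
step_arm(
  commands=[10,0,0,-0.001,0,0,0,10,0,0,-0.002,0,0,0,10,0,0,-0.003,0,0,0,10,0,0,-0.004,0,0,0,10,0,0,-0.005,0,0,0,10,0,0,-0.005,0,0,0,10,0,0,-0.005,0,0,0,10,0,0,-0.005,0,0,0,10,0,0,-0.005,0,0,0,10,0,0,-0.005,0,0,0],
)

```text
clock: 13.05
position: [0.5317, -0.336, 0.2279]
ee_rot: [0.773, 0.635, 0.001, 0.002]
ft_force: [2.2, -0.4, 6.4]
grip_width: 0.163
grasp_force: 69.7
```

Seated: the force has changed sign. I'll ease it off, open the fingers and withdraw upward.

Call:
step_arm(
  commands=[10,0,0,0.0015,0,0,0,10,0,0,0.0015,0,0,0,20,0,0,0.0015,0,0,0,30,0,0,0.0015,0,0,0,45,0,0,0.0015,0,0,0,50,0,0,0.0015,0,0,0,50,0,0,0.0015,0,0,0,50,0,0,0.02,0,0,0,50,0,0,0.06,0,0,0,50,0,0,0.12,0,0,0],
  squeeze=20,
)

```text
clock: 14.3
position: [0.5303, -0.3356, 0.2991]
ee_rot: [0.773, 0.635, -0.0, -0.001]
ft_force: [-0.2, -0.0, 0.1]
grip_width: 0.586
grasp_force: 0.0
```

Call:
step_arm(
  commands=[50,0,0,0.08,0,0,0,50,0,0,0.12,0,0,0,50,-0.1,0.02,0.12,0,0,0,50,-0.18,0.04,0.12,0,0,0,50,-0.18,0.04,0.12,0,0,0,50,-0.18,0.04,0.12,0,0,0,50,-0.18,0.04,0.12,0,0,0,50,-0.18,0.04,0.12,0,0,0,50,-0.18,0.04,0.12,0,0,0,50,-0.18,0.04,0.12,0,0,0],
)

```text
clock: 15.55
position: [0.4229, -0.3117, 0.3702]
ee_rot: [0.773, 0.635, 0.0, -0.0]
ft_force: [-0.9, 0.7, 0.3]
grip_width: 0.585
grasp_force: 0.0
```

```bash
python3 - <<'E'
from h import *
o=get_obs();print(o["clock"],o["position"],o["ft_force"])
im=camera("wrist");d=camera("side");s=camera("scene")
out=np.zeros((600,800,3),np.uint8);out[:300,:480]=cv2.resize(im,(480,300))
out[300:,:400]=cv2.resize(s[190:340,170:370],(400,300));out[300:,400:]=cv2.resize(d[80:200,230:390],(400,300))
cv2.imwrite("pics/w5.png",out[:,:,::-1])
E
```

```text
15.55 [ 0.42286597 -0.31171414  0.370192  ] [-0.92000483  0.66121598  0.25344496]
```

View pics/w5.png

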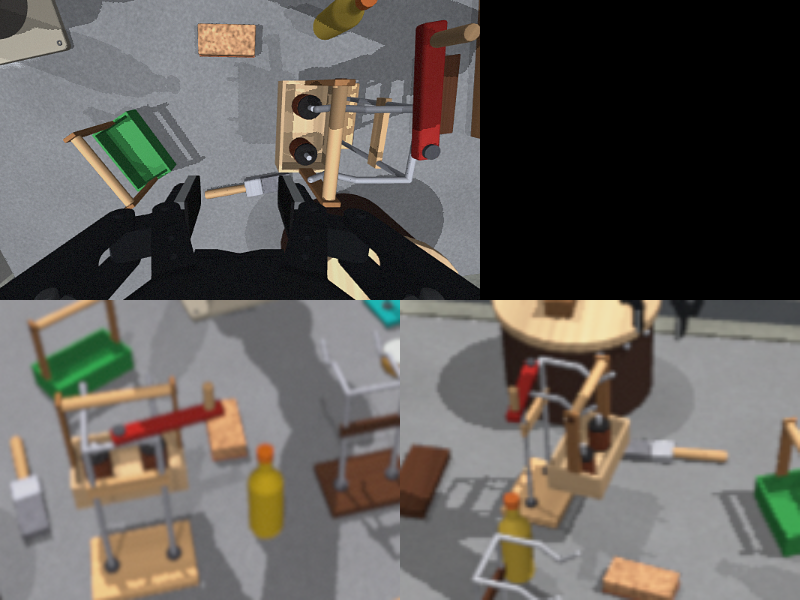

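The tote hangs level in the light hooks with both drums standing (wrist view (308,106) and (304,152)). The button is aside and the gripper is clear.

```bash
python3 -c "
from workcell import *
print(hand_in())"
```

```text
the job is handed in; nothing more can be done
None
```

I swung the turn-button aside, moved the tote level from the dark hanger to the light one with both drums still standing, saw nothing knocked or shifted in the pictures, and handed the job in at about 16 s.

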